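Roll the spar tube onto the marked line

TASK

On the plywood wing panel lie two aluminium tubes, one on each side of the marked black line. Roll the thicker tube onto the line by pushing its top sideways with the fingertips, until it lies along the line and centred over it. Do not pick it up or drag it along without rolling, and leave the thinner tube and the other things where they are.

Things in the scene. Friction and masses are not known exactly. Their poses are not given: they have to be found in the camera images.
- line_mid (a point): middle of the marked line, on the upper face of the plywood wing panel (10 mm thick, fixed flat on the bench: this point is 10 mm above it). The panel measures 260 mm along x, 360 mm along y, with blue tape on its corners. The black line, 240 mm long and 4 mm wide, runs along this point's x axis; y lies in the panel square to it, z up.
- thick_tube_center (a point): centre of the thicker tube: aluminium, dark ends, 32 mm in diameter, 150 mm long, about 70 g, loose on the panel 55 to 115 mm to either side of the line, within 3 degrees of parallel to it; centre 16 mm above the panel. x runs along the tube; y and z turn as it rolls (z up at start). It stops once no longer pushed. A fingertip resting on its top grips it; the tube then travels half as far as the fingertip.
- thin_tube_center (a point): centre of the thinner tube, to be left alone: bare aluminium, 18 mm in diameter, 150 mm long, lying loose on the panel on the other side of the line, 55 to 115 mm from it. x runs along the tube.
- paint_tin_mid (a point): middle of an upright paint tin, 56 mm in diameter, 75 mm tall, standing loose on the bench beside the panel.
- glue_bottle_mid (a point): middle of an upright glue bottle, 48 mm in diameter, 120 mm tall, standing loose on the bench beside the panel.
- driver_grip (a point): middle of the handle of a screwdriver, about 26 mm thick, lying loose on the bench beyond the panel's far edge. x runs along it to the tip.
Things that resemble listed ones, but are neither listed nor needed, are in the scene too. Leave any blue or turquoise look-alike of the part that bears thick_tube_center alone.

How it is judged (in metres and radians):
On the way:
1. the thicker tube has rolled through about a third of a turn (angle between thick_tube_center's own z axis and vertical above 2 rad).
At the end, for the whole second after the job is handed in: The thicker tube lies at rest on the panel, its axis within 6 mm of the line's middle and within 0.12 rad (about 7 degrees) of its direction, and its centre within 45 mm, along the line, of the line's mid-point; the thinner tube is where it was, within 15 mm (y of thick_tube_center in the frame of line_mid between -0.006 and 0.006 m and x of thick_tube_center in the frame of line_mid between -0.045 and 0.045 m and angle between the x axis of thick_tube_center and the x axis of line_mid, either way round below 0.12 rad and height (world z) of thick_tube_center between 0.021 and 0.031 m and linear speed of thick_tube below 0.01 m/s and distance of thin_tube_center from where it was at the start of the episode below 0.015 m); the robot touches nothing.
It fails at once if the thicker tube is lifted or stood up (its centre rises more than 14 mm) (height (world z) of thick_tube_center above 0.04 m).
It fails at once if the thinner tube is moved more than 15 mm (distance of thin_tube_center from where it was at the start of the episode above 0.015 m).
It fails at once if the paint tin is moved more than 20 mm (distance of paint_tin_mid from where it was at the start of the episode above 0.02 m).
It fails at once if the glue bottle is moved more than 20 mm (distance of glue_bottle_mid from where it was at the start of the episode above 0.02 m).
It fails at once if the screwdriver is moved more than 20 mm (distance of driver_grip from where it was at the start of the episode above 0.02 m).
It also fails if it takes over 58 s, if anything falls off the work surface, if the arm or the gripper's body presses on something with over 40 N, if the wrist force passes 120 N, or if a joint passes its speed limit or range.

ROBOT

A 7-joint arm with a two-finger parallel gripper is mounted at the origin on the work surface. World frame = base frame: x ahead of the robot, y to its left, z up, the work surface at z = 0. Lengths are in mm, angles in degrees, forces in N, time in s.
With the tool pointing down it reaches from about 425 to 875 mm from the base axis. Payload 4.7 kg.
Tool frame: the origin (TCP) lies midway between the tips of the shut fingers; the grasp point (between the pads) lies 19 mm behind it; x points along the fingers, y is the direction in which the jaws open and shut, and the axes are right-handed (so a half turn about x gives the same grasp; the last joint's range is limited). The gripper opens to 85 mm and grips with 20 to 120 N. Pads are 22 mm wide; open, the fingers measure 114 mm over their backs; the gripper's body (76 mm by 85 mm) begins 54 mm behind the grasp point. The pads swing forward as they close: fully open they stand 13 mm farther back than shut.
Start: joints at [-64.91, 18.392, -4.016, 83.108, 1.295, 78.541, -3.26], TCP at [267.326, 592.505, 231.349] pointing down, gripper open.
Joint ranges: [-163.93, 163.93], [-17.29, 119.83], [-79.2, 71.16], [3.27, 140.29], [-89.18, 269.18], [5.43, 117.66], [-154.24, 154.24]. Speed limits (degrees/s): [147.25, 147.25, 180, 180, 180, 180, 180].

INTERFACE

Orientations are given as [roll, pitch, yaw] about the fixed x, y, z axes, in that order (R = Rz(yaw) Ry(pitch) Rx(roll)).
In Python, from cell import bot gives the robot as it stands.
- The arm moves only by the tool send_rows, never from a script. Its argument "targets" is a list of rows, each a list of 7 numbers: the closure, from 0 (fully open) to 1 (shut), then the shift along the tool's x, y, z in mm, then the turn, a rotation vector about the tool's x, y, z in rad. A call has exactly 5 rows; each row shifts and turns the commanded pose from where the row before left it, along the tool's axes as they then stand; what a row does not reach is not made up. A row lasts 1/8 s, in which the tool goes at most 62.5 mm and 10.7 degrees, less where a joint would pass 70% of its speed; a pose out of reach is approached as far as the arm can. A call with a gripper value outside its range is refused whole. The fingers move at their own pace and stop on an object; the grip force is fixed at half the most. Time passes only in rows, so rows that do not move let the fingers close, or fill a call up. It gives the time, the measured TCP pose, the force and the opening at its end, in the units of the state.
- bot.sense(): the state, without advancing time (a new reading comes with each control period).
- bot.read_camera(name): name is "side" or "top"; returns (picture, depth): 384x512x3 uint8, red, green, blue; 384x512 float32, mm along the optical axis (not along the pixel's ray), 0 where there is no reading.
- bot.calibration(name): a dict with "intrinsics" (3x3 intrinsics, pixels), "pose" (4x4, takes a point from camera to world coordinates). Camera axes: x right, y down, z forward; pixel columns grow to the right and rows downward; lengths in mm; the calibration is good to about 2 mm. A picture is of the moment at which its call begins. calibration takes no time and is no camera call.
- bot.finish_job(): hands the job in, once; it reports no verdict.
Trained networks look in the newest picture that a camera, given by its name, has taken for a name from the list of things; names that differ only in an ending like _2 or _b are one class to them, and where a whole thing is asked for, a point or a joint stands for the part that bears it (a point fixed in the world has none). Each returns a list of dicts, best first, with "score" (0 to 1); they miss things now and then, are a little off and sometimes report something else, mostly with a low value. They report only what shows in the picture. A call takes as long as a camera call. They do not tell look-alikes from the thing itself.
- bot.search_frame(camera, target): "box" ([centre column, centre row, width, height] in pixels, round what is visible of it).
- bot.tip_of(camera, target): "uv" ([column, row] in pixels: a listed point, or the origin of a listed thing).
The state is a dict: "time": time; "joint_pos": joint angles; "dq": joint speeds; "tau": joint torques, N m; "tool_pos": TCP position; "ee_rot": TCP orientation; "ft_force": force on the tool from outside, world axes, zero at the start; "wrist_torque": the same for the moment, N m; "finger_gap": finger opening in mm.
Only numpy, scipy, OpenCV 4.12 (cv2) and the standard library are available. Lean on these libraries where they do the work, as an engineer would, in place of code of your own. Each camera call takes 0.05 s, during which the arm holds its last target. There are 200 camera calls.

## Working session

There is one attempt and no reset: what is moved stays moved. The work goes in short steps, Python scripts to look and compute and a tool call to move; the robot and the scene stay as the last step left them, time stands still between calls to the robot, and variables do not carry over. Pictures are saved under pics/ and viewed, about 8 in all and at most 12, crops included, and the job is handed in when it is done.

Besides the shell and the picture viewer there is one more tool, called as a command line: name --pt "numbers of a row" for each row, then --argument value for the rest. send_rows: Moves the arm, as the interface text tells. Its arguments: {"type":"object","properties":{"targets":{"type":"array","items":{"type":"array","items":{"type":"number"}}}},"required":["targets"]}

```bash
mkdir -p pics
python3 - <<'E'
from cell import bot
import cv2,numpy as np
s=bot.sense();print(s)
for c in("top","side"):
    p,d=bot.read_camera(c);cv2.imwrite(f"pics/{c}0.png",p[:,:,::-1]);np.savez(f"{c}0.npz",p=p,d=d)
    k=bot.calibration(c);print(c,k["intrinsics"].tolist(),np.round(k["pose"],3).tolist())
    for t in("line_mid","thick_tube_center","thin_tube_center"):print(t,bot.tip_of(c,t))
E
```

```text
{'time': 0.0, 'joint_pos': array([-64.91156051,  18.440415  ,  -4.01508417,  83.17814876,
         1.29366837,  78.54038345,  -3.25903849]), 'dq': array([-0.13141181,  0.00129146, -0.07789341, -0.01096601,  0.04021324,
       -0.01316454, -0.0456225 ]), 'tau': array([ 5.00022106e-04, -4.93577743e+01, -3.82108027e-01, -3.14345276e+01,
        1.27882216e-02,  1.12959949e-02, -1.92770148e-05]), 'tool_pos': array([267.09550704, 591.9706516 , 230.17962699]), 'ee_rot': array([ -87.62030663,   89.88612662, -111.89865332]), 'ft_force': array([ 0.20309269, -0.12514965,  0.58666118]), 'wrist_torque': array([-0.00931958, -0.00730525, -0.04372831]), 'finger_gap': 84.98976615545244}
top [[470.1441591055344, 0.0, 255.47380471698426], [0.0, 470.1441591055344, 196.7817353788279], [0.0, 0.0, 1.0]] [[0.006, -0.983, 0.184, 318.001], [-1.0, -0.005, 0.007, 50.632], [-0.006, -0.184, -0.983, 1083.501], [0.0, 0.0, 0.0, 1.0]]
line_mid [{'uv': [266.9, 179.6], 'score': 0.56}]
thick_tube_center [{'uv': [174.4, 313.2], 'score': 0.71}, {'uv': [117.3, 245.2], 'score': 0.61}, {'uv': [221.3, 171.8], 'score': 0.59}]
thin_tube_center [{'uv': [308.9, 187.9], 'score': 0.83}]
side [[489.0353333903369, 0.0, 255.0787672574885], [0.0, 489.0353333903369, 196.46083872018275], [0.0, 0.0, 1.0]] [[0.999, -0.03, 0.026, 478.352], [-0.039, -0.575, 0.817, -851.275], [-0.01, -0.817, -0.576, 693.614], [0.0, 0.0, 0.0, 1.0]]
line_mid [{'uv': [271.7, 219.2], 'score': 0.79}, {'uv': [283.3, 157.2], 'score': 0.64}]
thick_tube_center [{'uv': [280.8, 186.3], 'score': 0.77}, {'uv': [212.2, 145.8], 'score': 0.77}, {'uv': [158.4, 172.1], 'score': 0.59}]
thin_tube_center [{'uv': [268.8, 239.4], 'score': 0.61}]
```

View pics/top0.png

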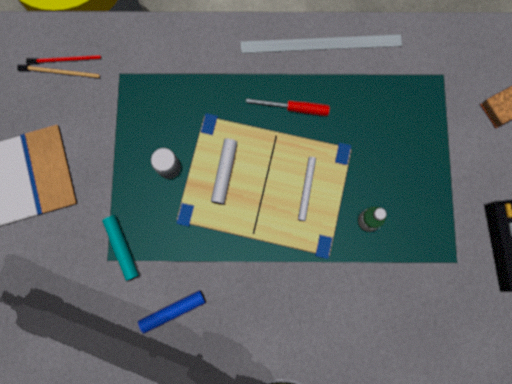

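View pics/side0.png

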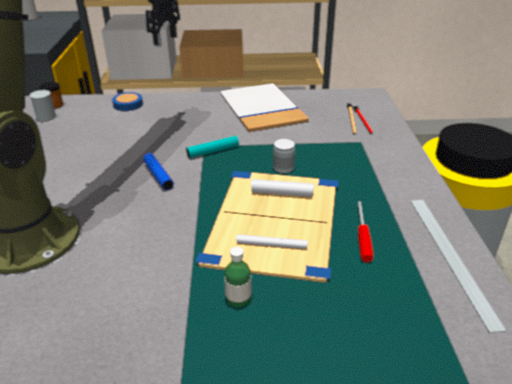

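```bash
cat > h.py <<'E'
import numpy as np,cv2
from cell import bot
def world(c,uv,z):
    k=bot.calibration(c);K=k["intrinsics"];T=np.array(k["pose"])
    uv=np.atleast_2d(uv);r=np.c_[uv,np.ones(len(uv))]@np.linalg.inv(K).T@T[:3,:3].T
    return T[:3,3]+r*((z-T[2,3])/r[:,2])[:,None]
def big(m,lo=60):
    n,l,s,_=cv2.connectedComponentsWithStats(m.astype(np.uint8));return [l==i for i in range(1,n) if s[i,4]>=lo]
def fit(P):
    c=P[:,:2].mean(0);v=np.linalg.svd(P[:,:2]-c,full_matrices=False)[2][0];v=v*np.sign(v[0])
    a=(P[:,:2]-c)@v;b=(P[:,:2]-c)@[-v[1],v[0]]
    return c+v*(a.max()+a.min())/2,np.degrees(np.arctan2(v[1],v[0])),np.ptp(a),np.ptp(b)
def masks(p,poly):
    M=cv2.fillPoly(np.zeros(p.shape[:2],np.uint8),[np.array(poly,np.int32)],1)>0
    h=cv2.cvtColor(p,cv2.COLOR_RGB2HSV).astype(int)
    return M&(h[...,1]<70)&(h[...,2]>75), M&(h[...,2]<130)&~((h[...,0]>95)&(h[...,1]>120)),h
POLY=dict(top=[(207,118),(349,147),(328,253),(181,222)],side=[(235,174),(337,180),(329,274),(202,264)])
def report(c,p):
    g,k,h=masks(p,POLY[c]);o={}
    for m in big(g,60):
        y,x=np.nonzero(m)
        for nm,z in(("z26",26),("z19",19)):
            f=fit(world(c,np.c_[x,y],z));print(c,"grey",m.sum(),nm,np.round(f[0],1),*np.round(f[1:],2))
    for m in big(k,25):
        y,x=np.nonzero(m);f=fit(world(c,np.c_[x,y],10));print(c,"dark",m.sum(),[x.mean().round(),y.mean().round()],np.round(f[0],1),*np.round(f[1:],2))
E
python3 - <<'E'
from h import *
for c in("top","side"):
    p=np.load(c+"0.npz")["p"];report(c,p)
d=np.load("top0.npz");D=d["d"];k=bot.calibration("top")
y,x=np.mgrid[140:206,205:245];Z=D[140:206,205:245]
P=np.stack([(x-k["intrinsics"][0,2])/k["intrinsics"][0,0]*Z,(y-k["intrinsics"][1,2])/k["intrinsics"][1,1]*Z,Z],-1)@k["pose"][:3,:3].T+k["pose"][:3,3]
q=P[(P[...,2]>30)&(P[...,2]<50)];print("depth top ridge",len(q),q[:,2].max(),[np.round(t,1) for t in fit(q)]);print(np.median(P[...,2]))
R=__import__("scipy.spatial.transform",fromlist=["Rotation"]).Rotation.from_euler("xyz",bot.sense()["ee_rot"],degrees=True).as_matrix();print(R.round(3))
c=np.vstack([p for p in[d["p"]]])
cv2.imwrite("pics/z1.png",cv2.resize(d["p"][105:265,170:360,::-1],None,fx=4,fy=3.7,interpolation=cv2.INTER_CUBIC))
E
```

```text
top grey 921 z26 [579.3 132.2] -10.62 156.31 33.14
top grey 921 z19 [581.  132.7] -10.62 157.34 33.36
top grey 535 z26 [538.1 -58.9] -10.41 153.44 19.61
top grey 535 z19 [539.5 -59.6] -10.41 154.46 19.74
top dark 180 [np.float64(264.0), np.float64(185.0)] [551.1  37.6] -12.76 237.88 4.61
top dark 167 [np.float64(228.0), np.float64(178.0)] [575.7 121.2] -14.23 154.87 28.83
top dark 36 [np.float64(338.0), np.float64(155.0)] [ 622.4 -134.6] 12.68 54.0 23.46
side grey 864 z26 [573.9 132. ] -11.46 156.56 60.99
side grey 864 z19 [574.9 142.3] -11.46 158.2 61.63
side grey 653 z26 [535.2 -67.5] -10.5 151.6 30.07
side grey 653 z19 [535.8 -59.3] -10.5 153.19 30.38
side grey 177 z26 [ 462.7 -104.4] -88.77 48.42 26.8
side grey 177 z19 [462.5 -96.6] -88.77 48.93 27.08
side dark 149 [np.float64(332.0), np.float64(232.0)] [680.2   6.4] 77.16 291.14 5.37
side dark 222 [np.float64(281.0), np.float64(193.0)] [574.7 128.8] -10.56 143.12 18.89
side dark 106 [np.float64(271.0), np.float64(245.0)] [536.6 -62.3] -10.2 143.43 5.65
side dark 95 [np.float64(238.0), np.float64(264.0)] [ 466.  -117.7] -11.5 42.98 21.75
depth top ridge 846 46.86378889198886 [array([576.1, 131.3]), np.float64(-10.9), np.float64(150.0), np.float64(31.7)]
11.474418034935297
[[-0.     0.411  0.912]
 [-0.     0.912 -0.411]
 [-1.    -0.     0.   ]]
```

View pics/z1.png

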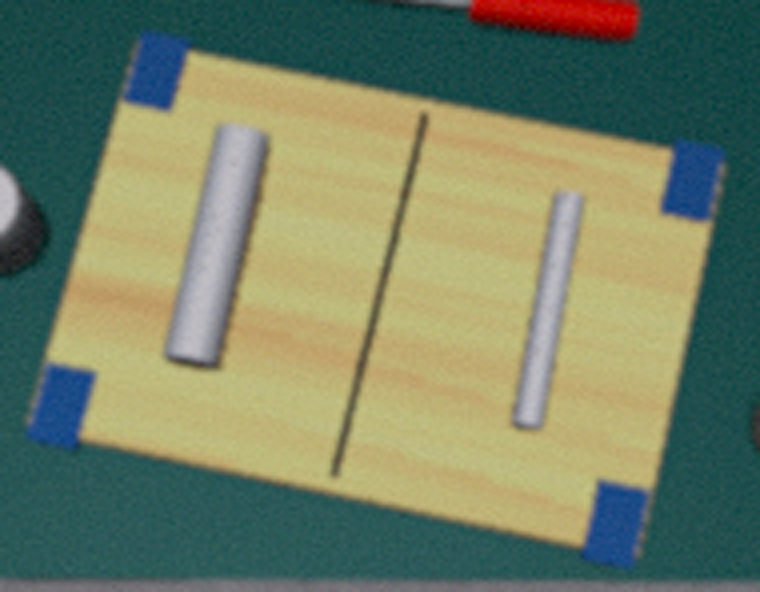

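```bash
cat >> h.py <<'E'
from scipy.spatial.transform import Rotation as Ro
def plan(target,yaw,n,verbose=1):
    "constant row (x,y,z shift tool frame, turn about tool x) reaching target with tool y along yaw, plus levelling turn"
    s=bot.sense();R=Ro.from_euler("xyz",s["ee_rot"],degrees=True)
    cy,sy=np.cos(np.radians(yaw)),np.sin(np.radians(yaw))
    G=Ro.from_matrix(np.array([[0,cy,sy],[0,sy,-cy],[-1,0,0]]));w=(R.inv()*G).as_rotvec()/n
    S=sum((R*Ro.from_rotvec(w*i)).as_matrix() for i in range(n))
    sh=np.linalg.solve(S,np.array(target)-s["tool_pos"])
    print("t",s["time"],"pos",s["tool_pos"].round(1),"F",s["ft_force"].round(1),"gap",s["finger_gap"].round(1),"row",sh.round(2),w.round(4))
E
python3 - <<'E'
from h import *
n=np.array([.187,.982])
plan([*(np.array([576,131.8])+9*n),120],-10.8,15)
E
```

```text
Traceback (most recent call last):
  File "h.py", line 34, in plan
    print("t",s["time"],"pos",s["tool_pos"].round(1),"F",s["ft_force"].round(1),"gap",s["finger_gap"].round(1),"row",sh.round(2),w.round(4))
                                                                                      ^^^^^^^^^^^^^^^^^^^^^
AttributeError: 'float' object has no attribute 'round'
```

```bash
sed -i 's/s\["finger_gap"\].round(1)/round(s["finger_gap"],1)/' h.py
python3 - <<'E'
from h import *
n=np.array([.187,.982])
plan([*(np.array([576,131.8])+9*n),150],-10.8,15)
E
```

```text
t 0.4 pos [267.3 592.4 231.2] F [ 1.   0.4 -0.3] gap 85.7 row [ 5.42  3.08 39.27] [0.089 0.    0.   ]
```

send_rows --pt "0 5.4 3.1 39.3 0.089 0 0" --pt "0 5.4 3.1 39.3 0.089 0 0" --pt "0 5.4 3.1 39.3 0.089 0 0" --pt "0 5.4 3.1 39.3 0.089 0 0" --pt "0 5.4 3.1 39.3 0.089 0 0"

```text
time: 1.02
tool_pos: [439.3, 492.5, 203.9]
ee_rot: [-27.1, 90.0, -77.2]
ft_force: [0.2, 0.7, 0.1]
finger_gap: 85.3
```

send_rows --pt "0 5.4 3.1 39.3 0.089 0 0" --pt "0 5.4 3.1 39.3 0.089 0 0" --pt "0 5.4 3.1 39.3 0.089 0 0" --pt "0 5.4 3.1 39.3 0.089 0 0" --pt "0 5.4 3.1 39.3 0.089 0 0"

```text
time: 1.65
tool_pos: [548.6, 331.3, 177.1]
ee_rot: [108.8, 90.0, 33.2]
ft_force: [-0.2, 0.9, 0.6]
finger_gap: 85.4
```

send_rows --pt "0 5.4 3.1 39.3 0.089 0 0" --pt "0 5.4 3.1 39.3 0.089 0 0" --pt "0 5.4 3.1 39.3 0.089 0 0" --pt "0 5.4 3.1 39.3 0.089 0 0" --pt "0 5.4 3.1 39.3 0.089 0 0"

```text
time: 2.28
tool_pos: [578.2, 137.9, 150.0]
ee_rot: [148.9, 90.0, 47.8]
ft_force: [1.3, -0.1, -0.6]
finger_gap: 85.4
```

Run:
```python
from h import *
n=np.array([.187,.982])
plan([*(np.array([576,131.8])+9*n),50],-10.8,5)
```

```text
t 2.275 pos [578.2 137.9 150. ] F [ 1.3 -0.1 -0.6] gap 85.4 row [20.   -0.2  -0.51] [-0.0011 -0.     -0.    ]
```

send_rows --pt "0 20 -0.2 0 0 0 0" --pt "0 20 -0.2 0 0 0 0" --pt "0 20 -0.2 0 0 0 0" --pt "0 20 -0.2 0 0 0 0" --pt "0 20 -0.2 -1 0 0 0"

```text
time: 2.9
tool_pos: [577.4, 141.6, 49.1]
ee_rot: [25.8, 90.0, -75.0]
ft_force: [-0.7, 0.7, 0.3]
finger_gap: 85.2
```

send_rows --pt "0 6 0 0 0 0 0" --pt "0 6 0 0 0 0 0" --pt "0 3 0 0 0 0 0" --pt "0 1 0 0 0 0 0" --pt "0 0 0 0 0 0 0"

```text
time: 3.52
tool_pos: [577.8, 141.8, 34.7]
ee_rot: [123.9, 90.0, 23.1]
ft_force: [0.5, -0.8, 1.2]
finger_gap: 85.1
```

send_rows --pt "0 1.5 0 0 0 0 0" --pt "0 1.5 0 0 0 0 0" --pt "0 1.5 0 0 0 0 0" --pt "0 0 0 0 0 0 0" --pt "0 0 0 0 0 0 0"

```text
time: 4.15
tool_pos: [577.5, 141.8, 29.8]
ee_rot: [131.0, 90.0, 30.2]
ft_force: [-0.4, -0.0, -0.4]
finger_gap: 85.3
```

Run:
```python
from h import *
print(bot.sense())
p,d=bot.read_camera("side");cv2.imwrite("pics/s1.png",cv2.resize(p[100:290,180:360,::-1],None,fx=4,fy=3.1,interpolation=cv2.INTER_CUBIC))
```

```text
{'time': 4.15, 'joint_pos': array([-33.39077253,  22.62660318,  20.39388991, 103.84095985,
        -9.40036244,  55.1791853 , -19.82008852]), 'dq': array([-0.01863318, -0.06588166, -0.03074288,  0.01784074, -0.0542486 ,
       -0.10301314,  0.01562962]), 'tau': array([-3.50544375e-03, -4.54288101e+01,  4.53827664e+00, -2.59550750e+01,
        1.04125493e-02,  4.40628006e-03,  9.41807434e-05]), 'tool_pos': array([577.53780354, 141.78499326,  29.83562985]), 'ee_rot': array([130.97389175,  89.99559604,  30.20460394]), 'ft_force': array([-0.38922435, -0.03341218, -0.39991616]), 'wrist_torque': array([ 0.05700611, -0.00659129,  0.02462382]), 'finger_gap': 85.33956285993585}
```

View pics/s1.png

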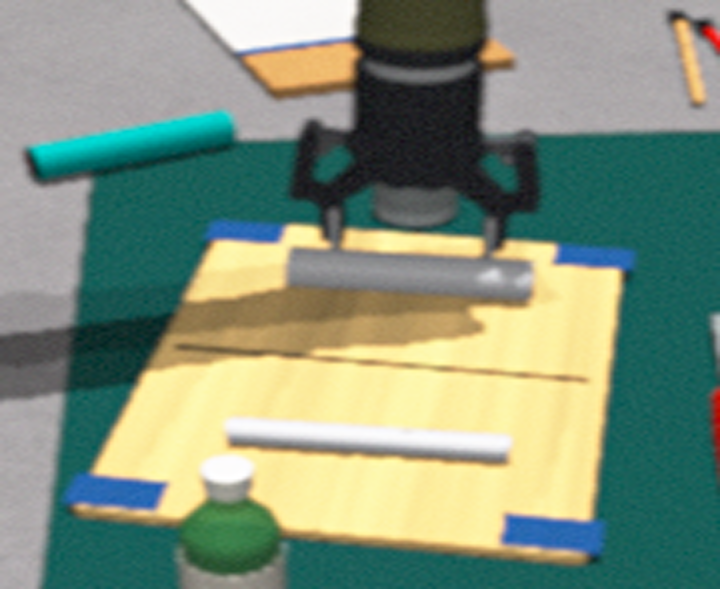

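The crop shows both open fingertips at tube level, about (335,240) and (492,243), just above or behind the thick tube with no contact yet. I'll go lower slowly.

send_rows --pt "0 1 0 0 0 0 0" --pt "0 1 0 0 0 0 0" --pt "0 0 0 0 0 0 0" --pt "0 0 0 0 0 0 0" --pt "0 0 0 0 0 0 0"

```text
time: 4.82
tool_pos: [577.8, 142.4, 28.7]
ee_rot: [158.7, 89.9, 57.9]
ft_force: [-1.2, 1.1, 3.9]
finger_gap: 85.3
```

Run:
```python
from h import *
print(bot.sense()["ft_force"],bot.sense()["tool_pos"])
p,d=bot.read_camera("top");np.savez("t1.npz",p=p,d=d);report("top",p)
cv2.imwrite("pics/t1.png",cv2.resize(p[105:265,170:360,::-1],None,fx=4,fy=3.7,interpolation=cv2.INTER_CUBIC))
```

```text
[-1.213685    1.13079703  3.86779285] [577.83815558 142.35516948  28.73511579]
top grey 540 z26 [538.3 -58.9] -10.41 153.87 19.22
top grey 540 z19 [539.7 -59.7] -10.41 154.89 19.34
top dark 5005 [np.float64(216.0), np.float64(183.0)] [569.3 152.4] 0.81 284.56 154.23
top dark 174 [np.float64(262.0), np.float64(193.0)] [549.7  38.1] -12.85 235.98 7.6
```

send_rows --pt "0 0.6 0 3 0 0 0" --pt "0 0 0 7 0 0 0" --pt "0 0 0 7 0 0 0" --pt "0 0 0 7 0 0 0" --pt "0 0 0 6 0 0 0"

```text
time: 5.5
tool_pos: [572.3, 113.0, 28.7]
ee_rot: [167.3, 89.9, 66.5]
ft_force: [-3.5, 0.4, 8.4]
finger_gap: 85.3
```

Run:
```python
from h import *
print(bot.sense()["ft_force"],bot.sense()["tool_pos"])
p,d=bot.read_camera("side");report("side",p)
```

```text
[-3.45783903  0.43027556  8.37228063] [572.25480121 113.012076    28.74554934]
side grey 826 z26 [571.7 116.9] -11.32 150.76 92.19
side grey 826 z19 [572.7 127. ] -11.32 152.35 93.15
side grey 673 z26 [536.1 -67.3] -10.41 153.29 30.55
side grey 673 z19 [536.8 -59.1] -10.41 154.9 30.87
side grey 181 z26 [ 462.9 -103.1] -89.42 46.24 26.81
side grey 181 z19 [462.8 -95.2] -89.42 46.73 27.09
side dark 64 [np.float64(261.0), np.float64(181.0)] [527.6 186.5] -88.03 56.14 17.5
side dark 68 [np.float64(301.0), np.float64(185.0)] [627.9 168.3] 69.29 56.67 35.32
side dark 129 [np.float64(332.0), np.float64(231.0)] [680.1   4.7] 77.22 286.41 4.2
side dark 175 [np.float64(277.0), np.float64(197.0)] [571.2 110.9] -4.59 140.86 49.34
side dark 96 [np.float64(251.0), np.float64(214.0)] [500.9  47.6] -13.37 140.85 7.86
side dark 59 [np.float64(238.0), np.float64(263.0)] [ 466.1 -116. ] -9.8 38.97 19.12
```

send_rows --pt "0 -10 0 0 0 0 0" --pt "0 -2 0 -12 0 0 0" --pt "0 0 0 0 0 0 0" --pt "0 9 0 0 0 0 0" --pt "0 3 0 0 0 0 0"

```text
time: 6.18
tool_pos: [574.4, 124.7, 28.5]
ee_rot: [-153.6, 89.9, 105.6]
ft_force: [-8.0, 1.0, 26.3]
finger_gap: 85.2
```

send_rows --pt "0 0 0 3 0 0 0" --pt "0 0 0 7 0 0 0" --pt "0 0 0 8 0 0 0" --pt "0 0 0 8 0 0 0" --pt "0 0 0 6 0 0 0"

```text
time: 6.8
tool_pos: [568.3, 92.8, 28.3]
ee_rot: [-174.6, 89.9, 84.7]
ft_force: [-3.4, 0.1, 9.9]
finger_gap: 85.1
```

send_rows --pt "0 -10 0 0 0 0 0" --pt "0 -4 0 -8 0 0 0" --pt "0 0 0 -8 0 0 0" --pt "0 0 0 0 0 0 0" --pt "0 0 0 0 0 0 0"

```text
time: 7.42
tool_pos: [570.9, 108.5, 40.8]
ee_rot: [-44.6, 90.0, -145.3]
ft_force: [-0.1, -0.0, 0.0]
finger_gap: 85.5
```

Run:
```python
from h import *
p,d=bot.read_camera("side");report("side",p)
cv2.imwrite("pics/s2.png",cv2.resize(p[100:290,180:360,::-1],None,fx=4,fy=3.1,interpolation=cv2.INTER_CUBIC))
```

```text
side grey 810 z26 [567.9  96.6] -11.32 151.8 53.77
side grey 810 z19 [568.8 106.5] -11.32 153.39 54.34
side grey 670 z26 [534.6 -67.1] -10.43 153.3 30.47
side grey 670 z19 [535.2 -58.8] -10.43 154.91 30.78
side grey 180 z26 [ 462.9 -104.4] -89.92 48.65 26.74
side grey 180 z19 [462.8 -96.6] -89.92 49.16 27.02
side dark 26 [np.float64(261.0), np.float64(178.0)] [526.8 197.9] -86.06 33.54 11.24
side dark 27 [np.float64(302.0), np.float64(181.0)] [631.3 178.4] 78.97 33.21 8.94
side dark 128 [np.float64(332.0), np.float64(231.0)] [680.6   6.9] 77.25 290.86 3.73
side dark 27 [np.float64(282.0), np.float64(191.0)] [577.8 140.2] -9.69 51.8 6.34
side dark 178 [np.float64(276.0), np.float64(202.0)] [568.5  93.4] -6.25 141.36 44.56
side dark 97 [np.float64(251.0), np.float64(214.0)] [501.1  47.5] -13.42 141.4 8.0
side dark 59 [np.float64(238.0), np.float64(264.0)] [ 466.3 -116.1] -11.22 38.99 18.49
```

View pics/s2.png

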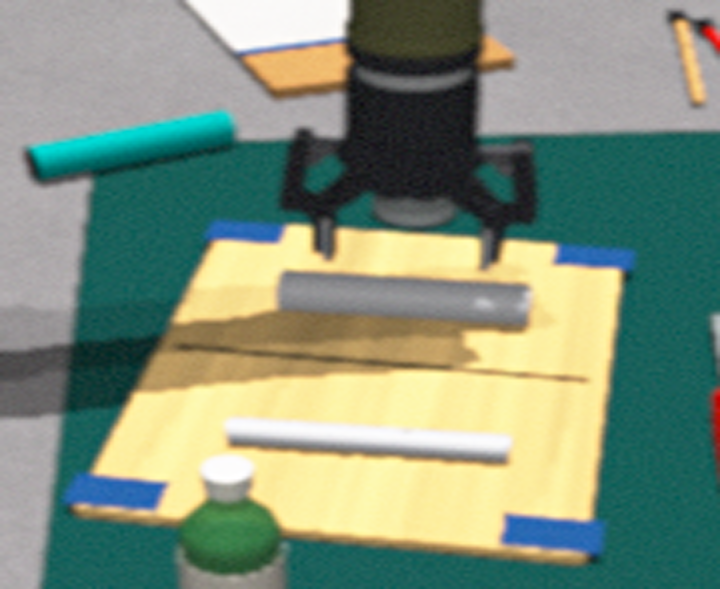

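send_rows --pt "0 4 0 3 0 0 0" --pt "0 6 0 0 0 0 0" --pt "0 2.8 0 0 0 0 0" --pt "0 0 0 3 0 0 0" --pt "0 0 0 5 0 0 0"

```text
time: 8.1
tool_pos: [568.9, 98.1, 28.8]
ee_rot: [-146.4, 89.9, 112.9]
ft_force: [-2.6, 0.5, 5.5]
finger_gap: 85.8
```

send_rows --pt "0 0 0 7 0 0 0" --pt "0 0 0 7 0 0 0" --pt "0 0 0 7 0 0 0" --pt "0 0 0 3 0 0 0" --pt "0 -8 0 0 0 0 0"

```text
time: 8.72
tool_pos: [564.1, 73.4, 35.8]
ee_rot: [-45.8, 89.9, -146.6]
ft_force: [0.3, -0.4, -0.4]
finger_gap: 85.3
```

send_rows --pt "0 -6 0 -8 0 0 0" --pt "0 0 0 -8 0 0 0" --pt "0 6 0 0 0 0 0" --pt "0 5 0 0 0 0 0" --pt "0 2.5 0 0 0 0 0"

```text
time: 9.35
tool_pos: [567.0, 89.5, 28.7]
ee_rot: [-75.3, 89.9, -176.1]
ft_force: [-5.9, 1.5, 13.5]
finger_gap: 85.6
```

send_rows --pt "0 0 0 4 0 0 0" --pt "0 0 0 7 0 0 0" --pt "0 0 0 7 0 0 0" --pt "0 0 0 7 0 0 0" --pt "0 0 0 6 0 0 0"

```text
time: 9.98
tool_pos: [562.0, 58.3, 28.8]
ee_rot: [76.2, 89.9, -24.6]
ft_force: [0.1, 0.1, 0.6]
finger_gap: 85.8
```

send_rows --pt "0 -10 0 0 0 0 0" --pt "0 -15 0 -8 0 0 0" --pt "0 -15 0 -20 0 0 0" --pt "0 0 0 -20 0 0 0" --pt "0 0 0 0 0 0 0"

```text
time: 10.6
tool_pos: [570.8, 109.6, 69.0]
ee_rot: [171.9, 89.9, 71.4]
ft_force: [0.6, 0.2, 0.6]
finger_gap: 85.5
```

Run:
```python
from h import *
p,d=bot.read_camera("side");report("side",p)
cv2.imwrite("pics/s3.png",cv2.resize(p[100:290,180:360,::-1],None,fx=4,fy=3.1,interpolation=cv2.INTER_CUBIC))
```

```text
side grey 894 z26 [562.6  65.5] -9.7 152.98 55.93
side grey 894 z19 [563.5  75.1] -9.7 154.58 56.51
side grey 666 z26 [534.9 -67.2] -10.49 152.72 30.32
side grey 666 z19 [535.5 -59. ] -10.49 154.32 30.64
side grey 180 z26 [ 463.  -103.1] -89.71 46.07 26.75
side grey 180 z19 [462.8 -95.3] -89.71 46.55 27.03
side dark 133 [np.float64(332.0), np.float64(232.0)] [680.    4.4] 77.19 287.1 4.18
side dark 159 [np.float64(276.0), np.float64(209.0)] [560.3  63.6] -10.44 145.63 14.78
side dark 107 [np.float64(251.0), np.float64(214.0)] [502.   47.4] -13.55 143.09 8.4
side dark 59 [np.float64(238.0), np.float64(263.0)] [ 465.9 -116. ] -9.01 38.96 19.3
```

View pics/s3.png

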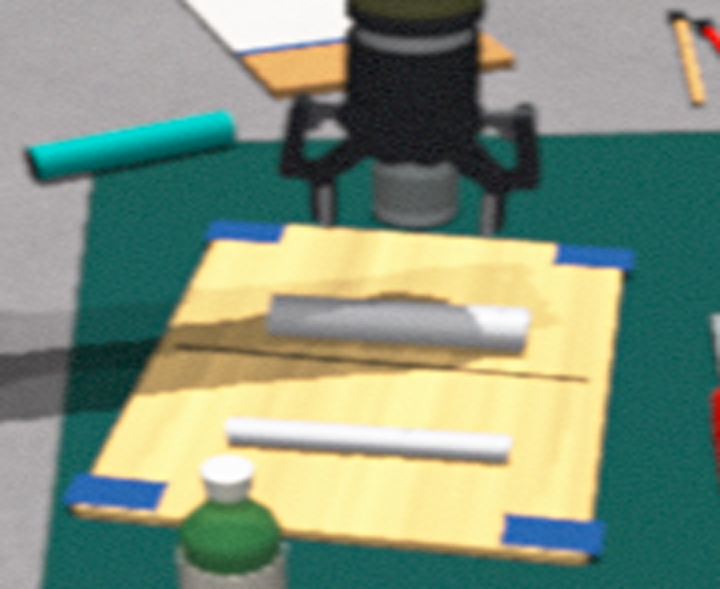

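send_rows --pt "0 0 0 20 0 0 0" --pt "0 12 0 17 0 0 0" --pt "0 15 0 0 0 0 0" --pt "0 10 0 0 0 0 0" --pt "0 3.5 0 0 0 0 0"

```text
time: 11.28
tool_pos: [563.2, 71.1, 28.5]
ee_rot: [-104.7, 89.9, 154.6]
ft_force: [-8.4, 1.7, 23.0]
finger_gap: 85.2
```

send_rows --pt "0 0 0 4 0 0 0" --pt "0 0 0 8 0 0 0" --pt "0 0 0 8 0 0 0" --pt "0 0 0 6 0 0 0" --pt "0 0 0 2 0 0 0"

```text
time: 11.9
tool_pos: [558.6, 42.6, 28.1]
ee_rot: [-76.6, 90.0, -177.4]
ft_force: [-0.5, 0.5, 0.4]
finger_gap: 85.2
```

send_rows --pt "0 -10 0 0 0 0 0" --pt "0 -30 0 -8 0 0 0" --pt "0 -30 0 -50 0 0 0" --pt "0 0 0 -50 0 0 0" --pt "0 0 0 -30 0 0 0"

```text
time: 12.52
tool_pos: [585.1, 182.3, 99.7]
ee_rot: [144.9, 89.8, 44.4]
ft_force: [-0.1, -1.4, 0.2]
finger_gap: 85.4
```

Run:
```python
from h import *
p,d=bot.read_camera("side");report("side",p);print(bot.sense()["tool_pos"])
t,d=bot.read_camera("top");report("top",t);np.savez("t4.npz",p=t,d=d,s=p)
f=lambda p:cv2.resize(p[105:285,170:360,::-1],None,fx=2.1,fy=2.6,interpolation=cv2.INTER_CUBIC)
cv2.imwrite("pics/s4.png",np.hstack([f(p),f(t)]))
```

```text
side grey 978 z26 [558.6  53.6] -11.61 157.12 58.12
side grey 978 z19 [559.4  63.1] -11.61 158.77 58.73
side grey 663 z26 [534.9 -67.1] -10.56 152.73 30.36
side grey 663 z19 [535.5 -58.9] -10.56 154.33 30.68
side grey 179 z26 [ 462.9 -103.2] -89.37 46.13 26.82
side grey 179 z19 [462.8 -95.3] -89.37 46.61 27.1
side dark 103 [np.float64(265.0), np.float64(188.0)] [536.2 152. ] 73.9 62.68 24.95
side dark 132 [np.float64(332.0), np.float64(232.0)] [680.    4.4] 77.18 287.1 4.25
side dark 206 [np.float64(273.0), np.float64(214.0)] [559.3  46.4] -8.51 142.95 20.17
side dark 25 [np.float64(295.0), np.float64(218.0)] [597.  29.] -11.81 41.28 5.83
side dark 26 [np.float64(293.0), np.float64(247.0)] [581.2 -70.4] -11.13 48.67 3.34
side dark 66 [np.float64(238.0), np.float64(264.0)] [ 466.1 -116.6] -10.67 38.99 18.92
[584.89446891 186.92497362  99.22086049]
top grey 955 z26 [563.9  52.7] -10.78 157.75 34.27
top grey 955 z19 [565.5  52.7] -10.78 158.79 34.49
top grey 534 z26 [538.5 -58.9] -10.37 153.45 19.36
top grey 534 z19 [540.  -59.6] -10.37 154.46 19.49
top dark 3139 [np.float64(209.0), np.float64(193.0)] [553.6 170.8] 5.99 256.26 143.12
top dark 252 [np.float64(263.0), np.float64(185.0)] [550.4  40.9] -14.17 235.98 35.37
```

View pics/s4.png

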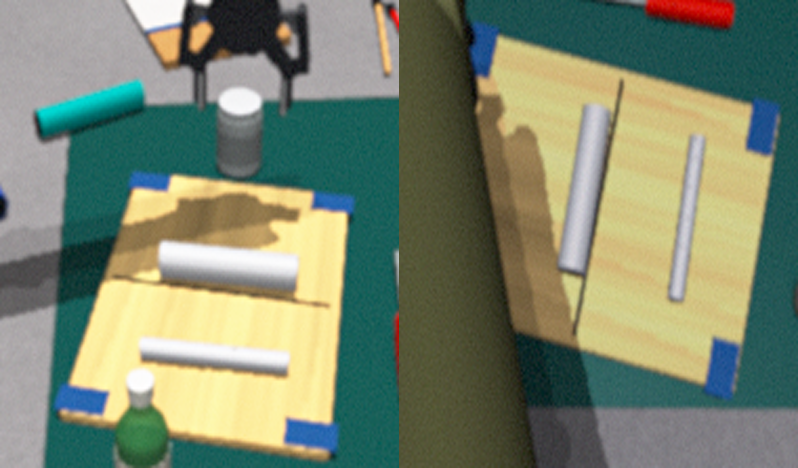

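send_rows --pt "0 0 0 45 0 0 0" --pt "0 0 0 45 0 0 0" --pt "0 25 0 38 0 0 0" --pt "0 25 0 0 0 0 0" --pt "0 10 0 0 0 0 0"

```text
time: 13.25
tool_pos: [559.6, 51.2, 37.5]
ee_rot: [-62.7, 89.9, -163.6]
ft_force: [1.0, 0.7, 0.4]
finger_gap: 85.6
```

send_rows --pt "0 8 0 0 0 0 0" --pt "0 2.5 0 0 0 0 0" --pt "0 0 0 0 0 0 0" --pt "0 0 0 0 0 0 0" --pt "0 0 0 4 0 0 0"

```text
time: 13.88
tool_pos: [560.2, 49.3, 28.8]
ee_rot: [147.6, 89.9, 46.9]
ft_force: [-2.1, 0.8, 6.0]
finger_gap: 85.4
```

send_rows --pt "0 0 0 7 0 0 0" --pt "0 0 0 7 0 0 0" --pt "0 0 0 7 0 0 0" --pt "0 0 0 7 0 0 0" --pt "0 0 0 0 0 0 0"

```text
time: 14.5
tool_pos: [554.4, 20.0, 27.8]
ee_rot: [12.1, 90.0, -88.8]
ft_force: [0.3, -0.9, -0.4]
finger_gap: 85.4
```

send_rows --pt "0 -10 0 0 0 0 0" --pt "0 -30 0 -8 0 0 0" --pt "0 -30 0 -50 0 0 0" --pt "0 0 0 -50 0 0 0" --pt "0 0 0 -50 0 0 0"

```text
time: 15.12
tool_pos: [584.9, 178.4, 99.6]
ee_rot: [130.3, 89.8, 29.5]
ft_force: [0.8, -0.3, -0.4]
finger_gap: 85.2
```

Run:
```python
from h import *
p,d=bot.read_camera("side");report("side",p);print(bot.sense()["tool_pos"])
t,d=bot.read_camera("top");report("top",t);np.savez("t5.npz",p=t,d=d,s=p)
f=lambda p:cv2.resize(p[105:285,170:360,::-1],None,fx=2.1,fy=2.6,interpolation=cv2.INTER_CUBIC)
cv2.imwrite("pics/s5.png",np.hstack([f(p),f(t)]))
```

```text
side grey 999 z26 [555.7  39.7] -11.71 155.92 58.08
side grey 999 z19 [556.5  49. ] -11.71 157.55 58.69
side grey 663 z26 [536.1 -67.4] -10.46 153.3 30.38
side grey 663 z19 [536.7 -59.1] -10.46 154.9 30.7
side grey 179 z26 [ 462.9 -103.2] -89.37 46.13 26.82
side grey 179 z19 [462.8 -95.3] -89.37 46.61 27.1
side dark 95 [np.float64(265.0), np.float64(189.0)] [535.4 148. ] 73.74 61.82 24.17
side dark 133 [np.float64(332.0), np.float64(231.0)] [680.    4.7] 77.22 286.41 4.25
side dark 193 [np.float64(279.0), np.float64(217.0)] [558.7  34.3] -11.3 145.93 13.65
side dark 65 [np.float64(238.0), np.float64(264.0)] [ 466.3 -116.6] -11.61 38.99 18.86
[584.51320258 188.35328734  99.08139013]
top grey 929 z26 [561.6  39.4] -10.67 157.45 32.66
top grey 929 z19 [563.3  39.3] -10.67 158.5 32.88
top grey 538 z26 [538.3 -58.9] -10.38 153.87 19.61
top grey 538 z19 [539.7 -59.6] -10.38 154.89 19.74
top dark 3100 [np.float64(208.0), np.float64(193.0)] [552.2 171.3] 6.13 253.92 130.29
top dark 64 [np.float64(256.0), np.float64(218.0)] [464.2  57.8] -12.88 60.49 28.61
```

View pics/s5.png

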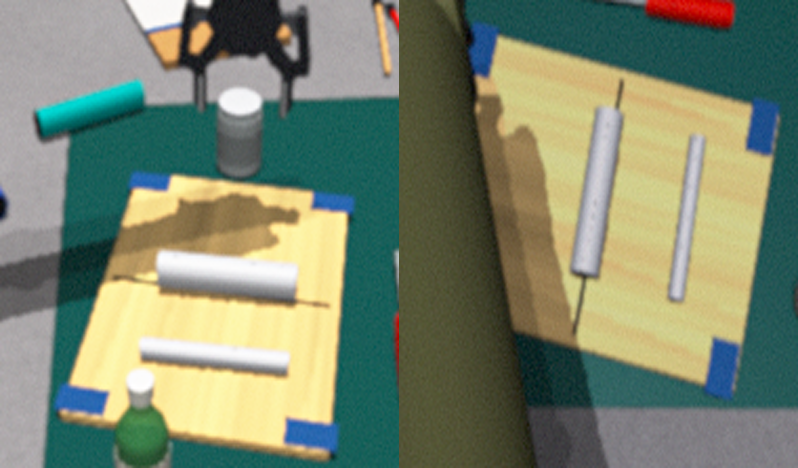

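send_rows --pt "0 0 0 30 0 0 0" --pt "0 0 0 35 0 0 0" --pt "0 0 0 35 0 0 0" --pt "0 25 0 29 0 0 0" --pt "0 25 0 5 0 0 0"

```text
time: 15.85
tool_pos: [559.3, 41.6, 48.5]
ee_rot: [89.3, 89.9, -11.6]
ft_force: [0.1, 0.6, 0.4]
finger_gap: 85.6
```

send_rows --pt "0 4 0 0 0 0 0" --pt "0 0 0 0 0 0 0" --pt "0 0 0 0 0 0 0" --pt "0 0 0 0 0 0 0" --pt "0 0 0 0 0 0 0"

```text
time: 16.48
tool_pos: [559.3, 44.8, 44.4]
ee_rot: [117.8, 90.0, 17.1]
ft_force: [-0.2, -0.0, 0.3]
finger_gap: 85.2
```

send_rows --pt "0 8 0 0.5 0 0 0" --pt "0 5 0 0.5 0 0 0" --pt "0 2.8 0 0 0 0 0" --pt "0 0 0 0 0 0 0" --pt "0 0 0 0 0 0 0"

```text
time: 17.1
tool_pos: [558.5, 43.9, 28.8]
ee_rot: [-119.2, 89.9, 140.0]
ft_force: [-4.3, 0.2, 7.9]
finger_gap: 85.4
```

send_rows --pt "0 0 0 2 0 0 0" --pt "0 0 0 3 0 0 0" --pt "0 0 0 3 0 0 0" --pt "0 0 0 0 0 0 0" --pt "0 0 0 0 0 0 0"

```text
time: 17.73
tool_pos: [556.9, 36.0, 28.7]
ee_rot: [-116.3, 89.9, 143.0]
ft_force: [-3.7, 0.1, 8.3]
finger_gap: 85.4
```

send_rows --pt "0 -10 0 0 0 0 0" --pt "0 -30 0 -8 0 0 0" --pt "0 -30 0 -40 0 0 0" --pt "0 -10 0 -50 0 0 0" --pt "0 -10 0 -50 0 0 0"

```text
time: 18.35
tool_pos: [585.7, 182.3, 119.4]
ee_rot: [120.7, 89.9, 19.9]
ft_force: [0.9, -0.7, 0.0]
finger_gap: 85.4
```

send_rows --pt "0 0 0 -10 0 0 0" --pt "0 0 0 0 0 0 0" --pt "0 0 0 0 0 0 0" --pt "0 0 0 0 0 0 0" --pt "0 0 0 0 0 0 0"

```text
time: 18.98
tool_pos: [586.9, 189.8, 118.2]
ee_rot: [4.3, 90.0, -96.6]
ft_force: [0.5, -0.3, 0.2]
finger_gap: 85.1
```

Run:
```python
from h import *
p,d=bot.read_camera("side");report("side",p);print(bot.sense()["tool_pos"])
t,d=bot.read_camera("top");report("top",t);np.savez("t6.npz",p=t,d=d,s=p)
f=lambda p:cv2.resize(p[105:285,170:360,::-1],None,fx=2.1,fy=2.6,interpolation=cv2.INTER_CUBIC)
cv2.imwrite("pics/s6.png",np.hstack([f(p),f(t)]))
```

```text
side grey 1000 z26 [555.1  36. ] -11.59 156.16 57.66
side grey 1000 z19 [555.9  45.3] -11.59 157.79 58.27
side grey 663 z26 [534.6 -67.2] -10.54 153.32 30.44
side grey 663 z19 [535.2 -59. ] -10.54 154.92 30.75
side grey 178 z26 [ 462.9 -103.1] 89.66 45.88 26.75
side grey 178 z19 [462.7 -95.2] 89.66 46.36 27.03
side dark 97 [np.float64(266.0), np.float64(187.0)] [537.5 160.1] 75.3 60.94 24.05
side dark 133 [np.float64(332.0), np.float64(232.0)] [680.    4.4] 77.19 287.1 4.18
side dark 174 [np.float64(277.0), np.float64(218.0)] [556.3  31.6] -10.3 145.46 13.77
side dark 32 [np.float64(252.0), np.float64(243.0)] [497. -55.] -11.47 62.87 4.18
side dark 62 [np.float64(238.0), np.float64(263.0)] [ 466.7 -115.9] -12.9 38.98 22.0
[586.88109478 190.09512267 118.16791345]
top grey 926 z26 [560.9  35.7] -10.65 157.45 33.48
top grey 926 z19 [562.5  35.6] -10.65 158.49 33.7
top grey 535 z26 [538.3 -58.9] -10.35 153.02 19.67
top grey 535 z19 [539.7 -59.7] -10.35 154.03 19.8
top dark 3013 [np.float64(208.0), np.float64(194.0)] [550.9 171.6] 6.25 251.8 143.1
top dark 61 [np.float64(257.0), np.float64(218.0)] [466.1  55.6] -19.52 65.49 27.67
```

View pics/s6.png

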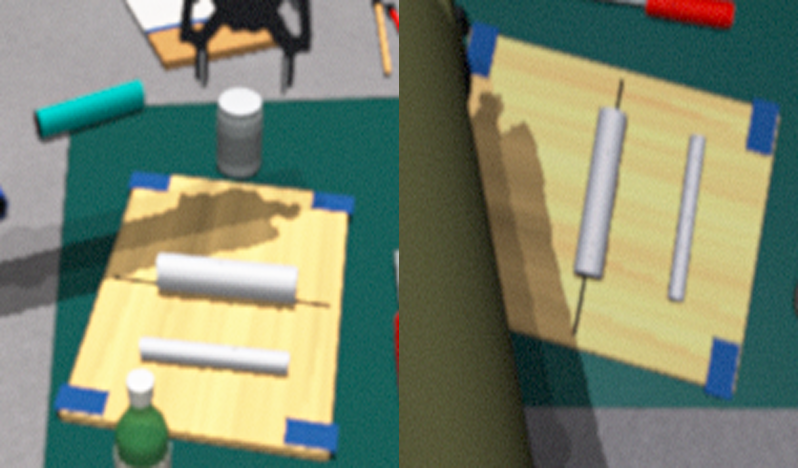

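```bash
python3 -c "
from cell import bot
print(bot.finish_job())"
```

```text
the job is handed in; nothing more can be done
None
```

I rolled the thick tube about 97 mm onto the line and handed the job in at about 19 s of the 58 s allowed; no verdict was reported. It took seven short fingertip strokes across its top, each pressing with between a few newtons and 26 N. I lifted the fingers between strokes, and rolling that far is roughly 6 rad, well over the 2 rad needed.

Last checks, in the final pictures:

| Check | Measured | Limit |
|---|---|---|
| Sideways offset from the line | under 1 mm in the top view | 6 mm |
| Angle to the line | about 2° in the top view, 1° in the side view | 7° |
| Distance along the line from its middle | about 8 mm | 45 mm |
| Thin tube movement | none beyond measuring noise (under 1 mm) | 15 mm |

- **Height:** I didn't measure the tube's height at the end, but it lies flat on the panel in both final views.
- **Contact:** The gripper was well clear of the tube and felt no contact force at the end.
- **Other things:** The paint tin, glue bottle and screwdriver look unmoved in the pictures. I didn't measure them.
- **Camera disagreement:** The two cameras differ by about 6 mm along the tube and about 1 mm across it, within the limits either way.
- **Off-target stroke:** On the second-to-last approach the fingers came down about 8 mm further forward than planned, because I had read the arm's position while it was still swinging. That stroke left the tube about 4 mm short, and a short final stroke corrected it.

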